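Hang the basket of washed coffee-machine parts under the dryer

ROBOT

A 7-joint arm with a two-finger parallel gripper is mounted at the origin on the work surface. World frame = base frame: x ahead of the robot, y to its left, z up, the work surface at z = 0. Lengths are in m, angles in rad, forces in N, time in s.
With the tool pointing down it reaches from about 0.425 to 0.875 m from the base axis. Payload 8.4 kg.
Tool frame: the origin (TCP) lies on the centre line of the jaws, within the pads' length; the fingertips stand 22 mm ahead of it and the grasp point (between the pads) lies 3 mm ahead of it; z points along the fingers, y is the line along which they close (so a half turn about z gives the same grasp; the last joint's range is limited). The gripper opens to 85 mm and grips with 20 to 120 N. Pads are 22 mm wide; open, the fingers measure 114 mm over their backs; the gripper's body (76 mm by 85 mm) begins 54 mm behind the grasp point. The pads swing forward as they close: fully open they stand 13 mm farther back than shut.
Start: joints at [-0.099, 0.333, 0.04, 1.465, -0.013, 1.343, -0.059], TCP at [0.65, -0, 0.253] pointing down, gripper open.
Joint ranges: [-2.58, 2.58], [-0.38, 2.09], [-1.3, 1.39], [0.25, 2.4], [-1.5, 4.64], [0.08, 2.09], [-2.65, 2.65]. Speed limits (rad/s): [2.22, 2.22, 2.79, 2.79, 3.14, 3.14, 3.14].

INTERFACE

Orientations are given as a unit quaternion [w, x, y, z].
In Python, from bench import read_state, optics, order gives the robot as it stands.
- The arm moves only by the tool play_rows, never from a script. Its argument "rows" is a list of rows, each an object of numbers: "x", "y", "z": the shift along the world's x, y, z in cm; "wx", "wy", "wz": the turn, a rotation vector about the world's x, y, z in degrees. A call has 1 to 12 rows; each row is the pose to reach, as a shift and turn from the pose commanded when the call began; what a row does not reach only later rows make up. A row lasts 1/8 s, in which the tool goes at most 62.5 mm and 10.7 degrees, less where a joint would pass 70% of its speed; a pose out of reach is approached as far as the arm can. A call with a gripper value outside its range is refused whole. "grip" is the opening, from 0 (shut) to 1 (fully open), set as the call begins (left out, the last holds). The fingers move at their own pace and stop on an object; "newtons" is the grip in N (left out, the last holds). Time passes only in rows, so rows that repeat a pose let the fingers close. It gives the time, the measured TCP pose, the force, the opening and the grip force at its end, in the units of the state.
- read_state(): the state, without advancing time (a new reading comes with each control period).
- optics.grab_frame(name): name is "scene" or "side" or "wrist"; returns the picture (420x560x3 uint8, red, green, blue); there is no depth.
- optics.calibration(name): a dict with "fov_y" (degrees; the focal length in pixels is half the picture's height over the tangent of half this angle, whatever the lens; pixels are square), "cx", "cy" (the principal point, pixels), "extrinsics" (4x4, takes a point from camera to world coordinates). Camera axes: x right, y down, z forward; pixel columns grow to the right and rows downward; lengths in m; the calibration is good to about 2 mm. A picture is of the moment at which its call begins: read the wrist's pose just before it. calibration takes no time and is no camera call; for the wrist camera it gives the pose at the moment of the call.
- order.close_job(): hands the job in; it is judged then, once.
The state is a dict: "time_s": time; "q": joint angles; "qd": joint speeds; "tau": joint torques, N m; "tool_pos": TCP position; "ee_rot": TCP orientation; "contact_force": force on the tool from outside, world axes, zero at the start; "moment": the same for the moment, N m; "finger_gap": finger opening in m; "grip_force": force on a finger pad.
Only numpy, scipy, OpenCV 4.12 (cv2) and the standard library are available. Lean on these libraries where they do the work, as an engineer would, in place of code of your own. Each camera call takes 0.05 s, during which the arm holds its last target. There are 200 camera calls.

TASK

Take the wire basket of washed parts off the drain stand by its upright blue grip and hang it on the two-pronged hook of the dryer, under the blower, bail bar resting in the dips of both prongs. Carry it level so that nothing tips out, never set it down on the way, do not knock the dryer, and leave the bottle, the dish and the screwdriver alone. Someone has reset the height of the dryer's hook, so feel for it: lower the basket gently, and let go only once both prongs have taken its weight.

Things in the scene. Friction and masses are not known exactly. Their poses are not given: they have to be found in the camera images.
- basket: wire basket, 100 (x) x 112 (y) mm, 45 high, about 0.2 to 0.4 kg, with three loose metal parts of about 55 g each in it. Origin: centre of its underside; z up. At the start it hangs by its bail bar on the drain stand's prongs, with the stand's yaw. Hanging, it can swing about the bar; pinched, it turns with the tool
- basket_bar (a point): middle of the bail's top bar, on its axis, 95 mm above the basket's underside. The fixed bail is 6 mm wire in the basket's y-z plane: two uprights at y = +-54 mm, joined by this straight level bar along y, which lies across the prongs
- basket_grip (a point): the place to pinch, on the axis of the upright blue plastic grip, a cylinder of 22 mm diameter from 107 to 155 mm above the underside, on a 10 mm stem on the middle of the bar. This point: 133 mm above the underside, 38 mm above the bar, 22 mm below the grip's top. Being round, it can be pinched from any side
- drain: drain stand, fixed: grey foot (x from -68 to +118, y +-70 mm) with a drip tray (rim 24 mm above the bench), steel column 225 mm high, 18 mm diameter, at x = +92 mm, and a two-pronged hook. Origin: on the bench, straight below the dips of the prongs; z up; -x is the open side. Nothing stands above this hook
- drain_dips (a point): midway between the dips of the drain hook, 165 mm above the bench, where the bar's axis rests. Prongs: 8 mm rod at y = +-36 mm, running from a cross rod at x = +36 mm towards -x, down into the dips at x = 0, up to tips at x = -19 mm (-23 with the rod's thickness). To pass over the tips the bar's axis must be 16 mm above its rest height
- dryer: dryer stand, fixed: foot, tray, column and two-pronged hook shaped as on the drain stand, and the same frame (origin on the bench straight below the dips of its prongs, -x the open side), with a blower above the hook. Its hook is clamped firmly on the column at a height that is not measured: a bar resting in the dips has its axis somewhere from 155 to 179 mm above the bench
- blower (a point): middle of the lower front edge of the white blower on the dryer's column: x = -8 mm, 330 mm above the bench. The blower is a box over the hook, x from -8 to +112 mm, y +-50 mm, 330 to 382 mm above the bench, so that there is no room above the hook for an upright tool: it must lean back towards -x, about 30 to 45 degrees from vertical
- fitting: brass hose fitting, 26 mm diameter, 30 mm high, loose in the basket; origin at the centre of its foot
- piston: steel piston, 34 mm diameter, 24 mm high, loose in the basket; origin at the centre of its foot
- valve: brass and steel valve, 26 x 26 mm, 32 mm high, loose in the basket; origin at the centre of its foot
- bottle: white bottle with blue cap, 60 mm diameter, 165 mm high, standing to the left of the stands; origin at the centre of its foot
- dish: steel dish, 80 mm diameter, 24 mm high, on the bench in front of the right-hand stand (robot's side); origin at the centre of its foot
- screwdriver: red-handled screwdriver, 190 mm long, under 40 mm high, lying along its own x on the bench in front of the left-hand stand; origin about its middle

How it is judged:
On the way, in this order (a step that is already met when the one before it is completed fails the run):
1. the basket is held by the fingers, off the drain stand (contact force between the fingers and basket above 1 N and contact force between basket and drain below 0.05 N and distance of basket from where it was at the start of the episode above 0.05 m), for 0.2 s.
2. the dryer's hook carries weight of the basket while the fingers still hold it (contact force between the fingers and basket above 1 N and contact force between basket and dryer above 1.5 N and x of basket_bar in the frame of dryer between -0.014 and 0.014 m), for 0.2 s.
At the end, for the whole second after the job is handed in: The basket hangs at rest on the dryer's hook, bail bar in the dips of both prongs (within 10 mm of the dips along the prongs, within 15 mm of centred between them, square within 0.2 rad), level within 0.2 rad, with all three parts in it (contact force between basket and dryer above 2 N and x of basket_bar in the frame of dryer between -0.01 and 0.01 m and y of basket_bar in the frame of dryer between -0.015 and 0.015 m and z of basket_bar in the frame of dryer between 0.148 and 0.186 m and angle between the y axis of basket and the y axis of dryer, either way round below 0.2 rad and angle between basket's own z axis and vertical below 0.2 rad and linear speed of basket below 0.03 m/s and z of each of fitting, piston, valve in the frame of basket above -0.005 m and distance between each of fitting, piston, valve and basket below 0.085 m); the robot touches nothing.
It fails at once if the basket leans more than 0.35 rad from level (angle between basket's own z axis and vertical above 0.35 rad).
It fails at once if the basket is set down (its underside lower than 35 mm) (height (world z) of basket below 0.035 m).
It fails at once if the basket is pressed on the dryer with more than 25 N (contact force between basket and dryer above 25 N).
It fails at once if the robot knocks the dryer with more than 8 N (contact force between any of the fingers, the arm and dryer above 8 N).
It fails at once if the bottle, the dish or the screwdriver is moved more than 20 mm (distance of any of bottle, dish, screwdriver from where it was at the start of the episode above 0.02 m).
It also fails if it takes over 54 s, if anything falls off the work surface, if the arm or the gripper's body presses on something with over 40 N, if the wrist force passes 120 N, or if a joint passes its speed limit or range.

## Working session

There is one attempt and no reset: what is moved stays moved. The work goes in short steps, Python scripts to look and compute and a tool call to move; the robot and the scene stay as the last step left them, time stands still between calls to the robot, and variables do not carry over. Pictures are saved under pics/ and viewed, at most 13 in all, crops included, and the job is handed in when it is done.

Besides the shell and the picture viewer there is one more tool, called after ">>>" by a JSON object that holds its "fn" and its "kwargs", one argument or row to a line. play_rows: Moves the arm, as the interface text tells. Its arguments: {"type":"object","properties":{"rows":{"type":"array","items":{"type":"object","properties":{"x":{"type":"number"},"y":{"type":"number"},"z":{"type":"number"},"wx":{"type":"number"},"wy":{"type":"number"},"wz":{"type":"number"}}}},"grip":{"type":"number"},"newtons":{"type":"number"}},"required":["rows"]}

```bash
mkdir -p pics; ls; python3 - <<'E'
from bench import read_state, optics
import cv2, numpy as np
s=read_state(); print(s)
for n in ("scene","side"):
    c=optics.calibration(n); print(n,c)
    cv2.imwrite(f"pics/{n}0.png",cv2.cvtColor(optics.grab_frame(n),cv2.COLOR_RGB2BGR))
E
```

```text
pics
{'time_s': 0.0, 'q': array([-0.09921391,  0.33390314,  0.03988408,  1.46626512, -0.01339142,
        1.34329608, -0.0585107 ]), 'qd': array([ 4.44031396e-04, -2.29024889e-04, -4.67721251e-04,  6.68276613e-05,
        4.96467960e-04, -7.06447638e-04,  9.53138930e-04]), 'tau': array([ 4.63630895e-04, -6.58554840e+01,  1.36586554e+00, -4.05554795e+01,
        1.68904377e-02,  1.27170872e-02, -1.99809978e-05]), 'tool_pos': array([ 6.49583666e-01, -2.61346706e-05,  2.52429407e-01]), 'ee_rot': array([-5.23478491e-04,  7.07114227e-01,  7.07098879e-01, -6.08744944e-04]), 'contact_force': array([-0.77978393, -0.82487534,  0.5825054 ]), 'moment': array([-0.04318963, -0.03233601,  0.03597424]), 'grip_force': 0.0, 'finger_gap': 0.08518031712749845}
scene {'fov_y': 49.35886555531876, 'cx': 282.65723190426655, 'cy': 206.98800468463244, 'extrinsics': array([[-0.97898413,  0.15867246, -0.12811371,  0.62678719],
       [ 0.20385781,  0.77884692, -0.59316058,  0.58708581],
       [ 0.00566272, -0.60681177, -0.79482539,  0.91398521],
       [ 0.        ,  0.        ,  0.        ,  1.        ]])}
side {'fov_y': 55.83100472132261, 'cx': 285.34924997513434, 'cy': 207.65040357272574, 'extrinsics': array([[-0.83147034, -0.37337806,  0.41139507,  0.18194509],
       [-0.55540658,  0.54072565, -0.63177472,  0.58591926],
       [ 0.01343895, -0.75379347, -0.65697397,  0.76233203],
       [ 0.        ,  0.        ,  0.        ,  1.        ]])}
```

View pics/scene0.png

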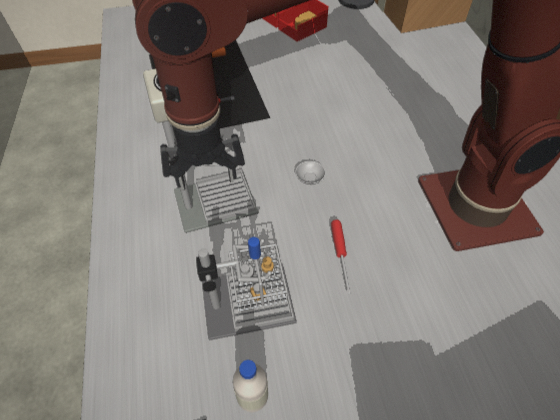

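View pics/side0.png

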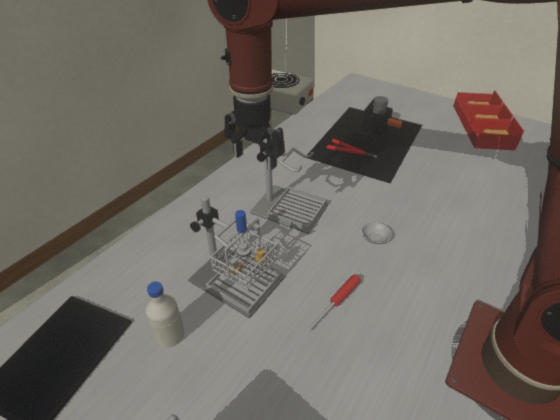

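The scene view shows the drain stand with the basket (blue grip at about (254,248)). The dryer tray is at (225,195), with its hook and blower partly hidden by the arm. The side view shows the grip at (241,221), the bottle at (165,315), the dish at (378,233) and the screwdriver at (335,300).

```bash
cat > h.py <<'E'
from bench import read_state, optics
import cv2, numpy as np
def K(c,h=420):
    f=h/2/np.tan(np.radians(c["fov_y"]/2)); return np.array([[f,0,c["cx"]],[0,f,c["cy"]],[0,0,1]])
def P(c): return K(c)@np.linalg.inv(c["extrinsics"])[:3]
def tri(c1,p1,c2,p2):
    X=cv2.triangulatePoints(P(c1),P(c2),np.float64(p1).reshape(2,1),np.float64(p2).reshape(2,1))[:,0]; return X[:3]/X[3]
def plane(c,p,z):
    E=c["extrinsics"]; d=E[:3,:3]@np.linalg.inv(K(c))@np.array([p[0],p[1],1.]); return E[:3,3]+d*(z-E[2,3])/d[2]
def proj(c,X):
    x=P(c)@np.append(X,1); return x[:2]/x[2]
def blobs(im,lo,hi,amin=30):
    m=cv2.inRange(cv2.cvtColor(im,cv2.COLOR_RGB2HSV),lo,hi); n,l,s,ce=cv2.connectedComponentsWithStats(m)
    return [(s[i].tolist(),ce[i].round(1).tolist()) for i in range(1,n) if s[i][4]>=amin]
def bgr(im): return cv2.cvtColor(im,cv2.COLOR_RGB2BGR)
E
python3 - <<'E'
from h import *
C={n:optics.calibration(n) for n in("scene","side","wrist")}
for n in("scene","side"):
    im=cv2.cvtColor(cv2.imread(f"pics/{n}0.png"),cv2.COLOR_BGR2RGB); print(n,blobs(im,(105,120,50),(130,255,255)))
print(C["wrist"])
im=cv2.imread("pics/scene0.png")[150:345,150:360]
im2=cv2.imread("pics/side0.png")[130:325,170:380]
cv2.imwrite("pics/crop.png",cv2.resize(np.vstack([np.hstack([im,im2])]),(798,371),interpolation=cv2.INTER_CUBIC))
E
```

```text
scene [([248, 237, 12, 22, 219], [253.9, 247.4]), ([240, 360, 16, 19, 248], [247.5, 368.9])]
side [([236, 211, 9, 21, 152], [239.8, 220.4]), ([148, 282, 14, 15, 148], [154.0, 288.6])]
{'fov_y': 59.862538092242445, 'cx': 278.7200392617484, 'cy': 210.79586777589697, 'extrinsics': array([[ 9.99998832e-01,  1.08618953e-03, -1.07567632e-03,
         6.50042437e-01],
       [ 7.33610702e-04, -9.58321955e-01, -2.85689502e-01,
         7.24856244e-02],
       [-1.34115718e-03,  2.85688379e-01, -9.58321633e-01,
         3.73508981e-01],
       [ 0.00000000e+00,  0.00000000e+00,  0.00000000e+00,
         1.00000000e+00]])}
```

View pics/crop.png

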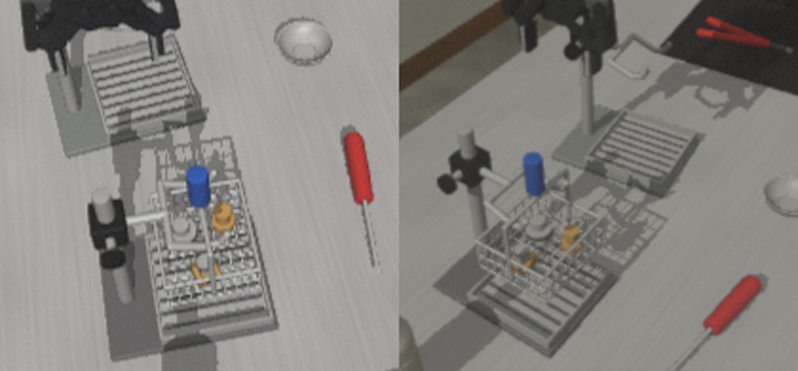

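The crop shows the basket hanging on the drain stand, with its column at the far (+x) side. The dryer's hook is at about (640,60) in the crop's right half, partly hidden by the gripper. I'll turn the tool and move it out of view.

>>> {"fn": "play_rows", "kwargs": {
  "rows": [
    {"x": -3,"y": -3,"z": 3,"wz": 10},
    {"x": -6,"y": -6,"z": 6,"wz": 20},
    {"x": -9,"y": -9,"z": 9,"wz": 30},
    {"x": -12,"y": -12,"z": 12,"wz": 40},
    {"x": -15,"y": -15,"z": 15,"wz": 50},
    {"x": -18,"y": -18,"z": 15,"wz": 60},
    {"x": -20,"y": -20,"z": 15,"wz": 70},
    {"x": -20,"y": -20,"z": 15,"wz": 80},
    {"x": -20,"y": -20,"z": 15,"wz": 90},
    {"x": -20,"y": -20,"z": 15,"wz": 90}
  ],
  "grip": 1,
  "newtons": 60
}}

```text
schema error: expected keys x, y, z, wx, wy, wz
```

>>> {"fn": "play_rows", "kwargs": {
  "rows": [
    {"wy": -10},
    {"wy": -20},
    {"wy": -30},
    {"wy": -40},
    {"wy": -40},
    {"wy": -40}
  ]
}}

```text
schema error: expected keys x, y, z, wx, wy, wz
```

```bash
python3 - <<'E'
from h import *
s=read_state(); print(s["q"].round(2),s["tool_pos"],s["ee_rot"],s["contact_force"])
C={n:optics.calibration(n) for n in("scene","side")}
I={n:optics.grab_frame(n) for n in C}
for n in C: cv2.imwrite(f"pics/{n}1.png",bgr(I[n])); print(n,blobs(I[n],(105,120,50),(130,255,255)))
a=cv2.resize(bgr(I["scene"])[30:345,110:310],None,fx=1.9,fy=1.9,interpolation=cv2.INTER_CUBIC)
b=cv2.resize(bgr(I["side"])[30:345,180:380],None,fx=1.9,fy=1.9,interpolation=cv2.INTER_CUBIC)
cv2.imwrite("pics/pair1.png",np.hstack([a,b]))
print("grip",tri(C["scene"],(253.9,247.4),C["side"],(239.8,220.4)))
E
```

```text
[-0.1   0.33  0.04  1.47 -0.01  1.34 -0.06] [ 6.49636041e-01 -1.27120566e-05  2.52535662e-01] [-4.62974102e-04  7.07118597e-01  7.07094617e-01 -5.28486924e-04] [ 0.45873854 -0.33821237  0.57729706]
scene [([248, 237, 12, 22, 220], [253.9, 247.4]), ([240, 360, 16, 19, 248], [247.5, 368.8])]
side [([236, 211, 9, 21, 157], [239.9, 220.4]), ([148, 282, 14, 15, 150], [154.0, 288.6])]
grip [0.58309104 0.14031682 0.2087717 ]
```

View pics/pair1.png

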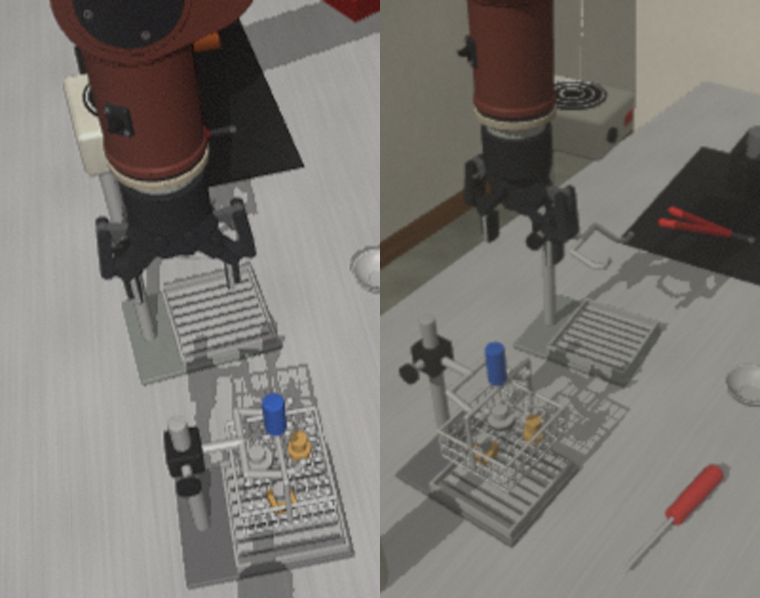

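The pair shows that the arm did not move, because every row needs all six keys. The gripper still hides the dryer hook.

>>> {"fn": "play_rows", "kwargs": {
  "rows": [
    {"x": -3,"y": -3,"z": 3,"wx": 0,"wy": 0,"wz": 10},
    {"x": -6,"y": -6,"z": 6,"wx": 0,"wy": 0,"wz": 20},
    {"x": -9,"y": -9,"z": 9,"wx": 0,"wy": 0,"wz": 30},
    {"x": -12,"y": -12,"z": 12,"wx": 0,"wy": 0,"wz": 40},
    {"x": -15,"y": -15,"z": 15,"wx": 0,"wy": 0,"wz": 50},
    {"x": -18,"y": -18,"z": 15,"wx": 0,"wy": 0,"wz": 60},
    {"x": -20,"y": -20,"z": 15,"wx": 0,"wy": 0,"wz": 70},
    {"x": -20,"y": -20,"z": 15,"wx": 0,"wy": 0,"wz": 80},
    {"x": -20,"y": -20,"z": 15,"wx": 0,"wy": 0,"wz": 90},
    {"x": -20,"y": -20,"z": 15,"wx": 0,"wy": 0,"wz": 90}
  ],
  "grip": 1,
  "newtons": 60
}}

```text
time_s: 1.45
tool_pos: [0.4499, -0.2, 0.4033]
ee_rot: [-0.0, 0.001, 1.0, 0.0]
contact_force: [0.1, 0.4, 0.1]
finger_gap: 0.0854
grip_force: 0.0
```

>>> {"fn": "play_rows", "kwargs": {
  "rows": [
    {"x": 0,"y": 0,"z": 0,"wx": 0,"wy": -10,"wz": 0},
    {"x": 0,"y": 0,"z": 0,"wx": 0,"wy": -20,"wz": 0},
    {"x": 0,"y": 0,"z": 0,"wx": 0,"wy": -30,"wz": 0},
    {"x": 0,"y": 0,"z": 0,"wx": 0,"wy": -40,"wz": 0},
    {"x": 0,"y": 0,"z": 0,"wx": 0,"wy": -40,"wz": 0},
    {"x": 0,"y": 0,"z": 0,"wx": 0,"wy": -40,"wz": 0}
  ]
}}

```text
time_s: 2.2
tool_pos: [0.4582, -0.2044, 0.4032]
ee_rot: [0.332, -0.001, 0.943, 0.007]
contact_force: [0.1, 0.7, -0.0]
finger_gap: 0.0852
grip_force: 0.0
```

```bash
python3 - <<'E'
from h import *
s=read_state(); print(s["time_s"],s["q"].round(2),s["tool_pos"],s["ee_rot"],s["contact_force"])
C={n:optics.calibration(n) for n in("scene","side")}
I={n:optics.grab_frame(n) for n in C}
for n in C: cv2.imwrite(f"pics/{n}2.png",bgr(I[n]))
a=cv2.resize(bgr(I["scene"])[50:345,110:310],None,fx=2,fy=2,interpolation=cv2.INTER_CUBIC)
b=cv2.resize(bgr(I["side"])[30:325,180:380],None,fx=2,fy=2,interpolation=cv2.INTER_CUBIC)
cv2.imwrite("pics/pair2.png",np.hstack([a,b]))
E
```

```text
2.2 [ 0.82 -0.38 -0.18  2.01 -0.55  1.01  2.39] [ 0.45818076 -0.2044464   0.40322639] [ 0.33168493 -0.0011031   0.94336674  0.00656365] [ 0.14881029  0.65617836 -0.01033601]
```

View pics/pair2.png

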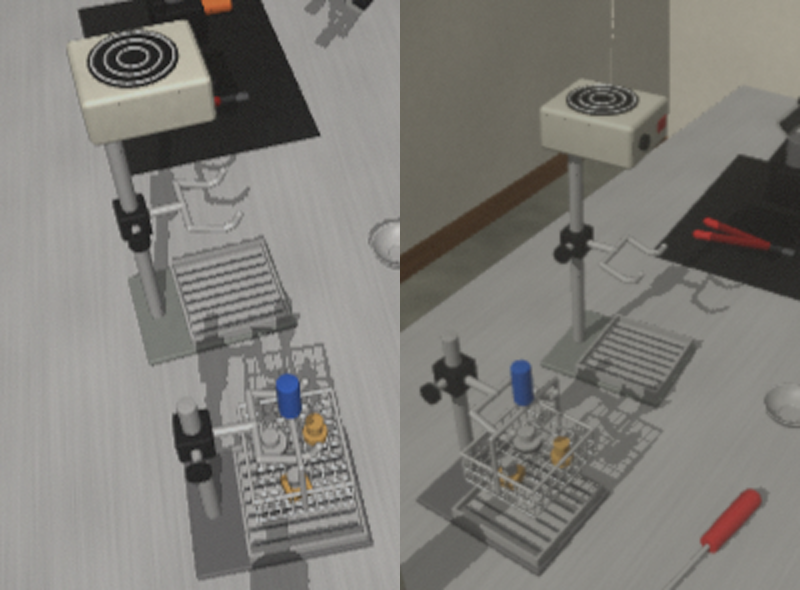

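The pair now shows the whole dryer. In full-frame pixels the blower is at scene (180,90) and side (485,125 in the crop), the prongs are at scene (215,150), and the tray is below them. I'll zoom in for precise points.

```bash
python3 - <<'E'
import cv2,numpy as np
a=cv2.imread("pics/scene2.png");b=cv2.imread("pics/side2.png")
def z(im,u,v,w,h,k):
    o=cv2.resize(im[v:v+h,u:u+w],None,fx=k,fy=k,interpolation=cv2.INTER_CUBIC)
    for i in range(0,w,10): cv2.line(o,(i*k,0),(i*k,4 if i%50 else 10),(0,0,255),1)
    for i in range(0,h,10): cv2.line(o,(0,i*k),(4 if i%50 else 10,i*k),(0,0,255),1)
    return o
cv2.imwrite("pics/z1.png",np.hstack([z(a,140,50,130,195,3),z(b,240,60,130,195,3)]))
cv2.imwrite("pics/z2.png",np.hstack([z(a,180,200,130,150,3),z(b,180,180,130,150,3)]))
E
```

```text
(no output)
```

View pics/z1.png

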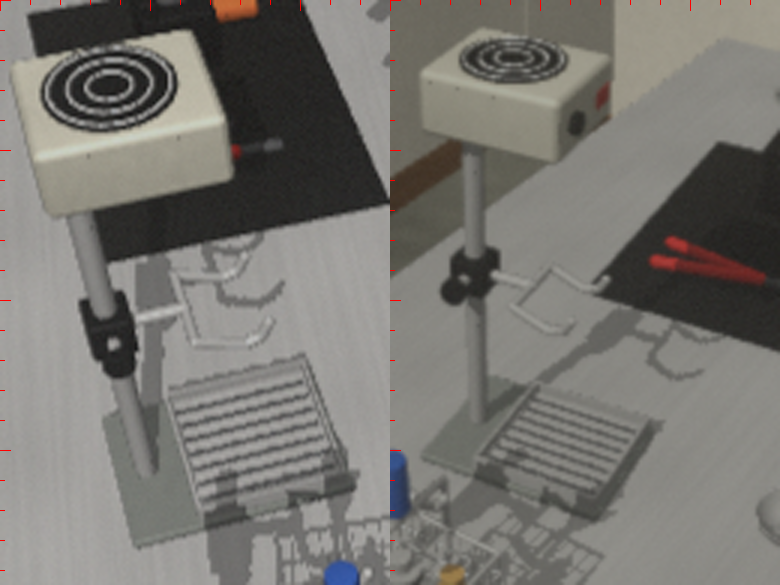

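View pics/z2.png

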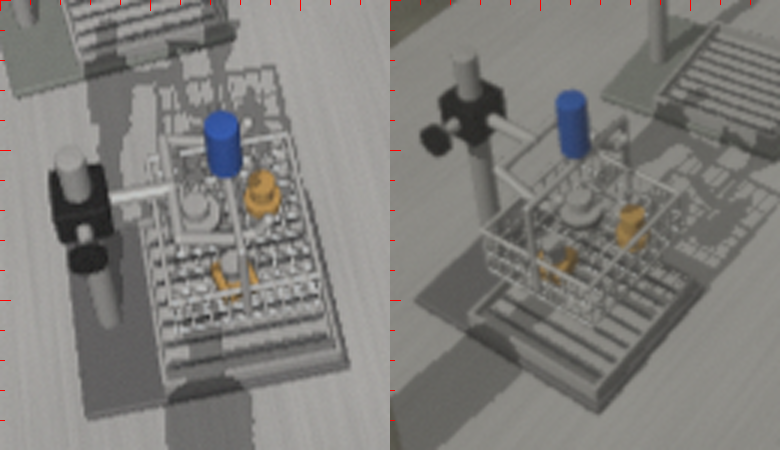

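The zooms show the dryer prong tips at crop positions scene (270,322)/(245,255) and side (572,327)/(607,281). The blower's lower front +y corner is at scene (232,178) and side (555,160). The foot corners of both stands are visible, and the bail bar in the side view runs (527,210) to (623,120).

```bash
python3 - <<'E'
from h import *
a=optics.calibration("scene");b=optics.calibration("side")
A1=lambda p:(140+p[0]/3,50+p[1]/3); B1=lambda p:(240+(p[0]-390)/3,60+p[1]/3)
A2=lambda p:(180+p[0]/3,200+p[1]/3); B2=lambda p:(180+(p[0]-390)/3,180+p[1]/3)
D={}
for n,p,q in [("tipN",(270,322),(572,327)),("tipF",(245,255),(607,281)),("junN",(195,343),(512,305)),("junF",(178,275),(548,270)),
  ("footBN",(138,545),(422,457)),("colbase",(147,475),(478,420)),("blowFN",(232,178),(555,160)),("blowBN",(53,213),(422,133)),("trayFN",(355,487),(600,517))]:
    D[n]=tri(a,A1(p),b,B1(q)); print(n,D[n].round(4))
for n,p,q in [("d_footBN",(88,418),(415,300)),("d_trayFN",(347,367),(600,408)),("d_gtop",(222,122),(571,98)),("d_coltop",(72,155),(467,58)),("d_junN",(180,238),(497,167))]:
    D[n]=tri(a,A2(p),b,B2(q)); print(n,D[n].round(4))
for p in [(527,210),(623,120)]: print("bar",plane(b,B2(p),.165).round(4))
y=lambda v:np.degrees(np.arctan2(v[1],v[0]))
print("dryer yaw", y(D["junN"]-D["tipN"]),y(D["junF"]-D["tipF"]),y(D["tipN"]-D["tipF"])-90,y(D["junN"]-D["junF"])-90,y(D["blowBN"]-D["blowFN"]))
print("foot yaw drain, dryer (offset same)",y(D["d_footBN"]-D["d_trayFN"]),y(D["footBN"]-D["trayFN"]))
v=plane(b,B2((527,210)),.165)-plane(b,B2((623,120)),.165); print("drain bar yaw",y(v)-90)
E
```

```text
tipN [ 0.5942 -0.1144  0.1841]
tipF [ 0.6033 -0.1852  0.1872]
junN [ 0.6493 -0.1034  0.1882]
junF [ 0.6553 -0.1721  0.1876]
footBN [ 0.722  -0.0618  0.011 ]
colbase [ 0.7088 -0.132   0.012 ]
blowFN [ 0.6071 -0.0971  0.3385]
blowBN [ 0.72   -0.0855  0.3358]
trayFN [ 0.5424 -0.0876  0.0086]
d_footBN [0.6963 0.2139 0.0114]
d_trayFN [0.5157 0.2116 0.0102]
d_gtop [0.5817 0.1388 0.229 ]
d_coltop [0.6719 0.1419 0.2244]
d_junN [0.617  0.1818 0.1782]
bar [0.5831 0.1898 0.165 ]
bar [0.5833 0.0809 0.165 ]
dryer yaw 11.237218499360532 14.20667547056673 7.292779218519982 4.922874577936753 5.882158361543639
foot yaw drain, dryer (offset same) 0.7078517588249282 8.188763142190478
drain bar yaw 0.08302051308879754
```

>>> {"fn": "play_rows", "kwargs": {
  "rows": [
    {"x": 0.6,"y": 4.3,"z": 0,"wx": 0,"wy": 0,"wz": 0},
    {"x": 1.2,"y": 8.6,"z": -2,"wx": 0,"wy": 0,"wz": 0},
    {"x": 1.8,"y": 12.9,"z": -4,"wx": 0,"wy": 0,"wz": 0},
    {"x": 2.4,"y": 17.2,"z": -6,"wx": 0,"wy": 0,"wz": 0},
    {"x": 3,"y": 21.5,"z": -8,"wx": 0,"wy": 0,"wz": 0},
    {"x": 3.6,"y": 25.8,"z": -9,"wx": 0,"wy": 0,"wz": 0},
    {"x": 4.2,"y": 30,"z": -10,"wx": 0,"wy": 0,"wz": 0},
    {"x": 4.8,"y": 34.4,"z": -10.6,"wx": 0,"wy": 0,"wz": 0},
    {"x": 4.8,"y": 34.4,"z": -10.6,"wx": 0,"wy": 0,"wz": 0},
    {"x": 4.8,"y": 34.4,"z": -10.6,"wx": 0,"wy": 0,"wz": 0}
  ]
}}

```text
time_s: 3.55
tool_pos: [0.5054, 0.1435, 0.2974]
ee_rot: [0.331, -0.005, 0.944, 0.007]
contact_force: [-0.1, -1.5, 0.7]
finger_gap: 0.0857
grip_force: 0.0
```

```bash
cat > m.py <<'E'
from h import *
from scipy.spatial.transform import Rotation as R
def tgt(xyz,yaw,lean):
    """shift (cm) and rotvec (deg) from measured pose to pose with grasp point at xyz; lean back by lean deg, yaw deg"""
    s=read_state(); w,x,y,z=s["ee_rot"]; cur=R.from_quat([x,y,z,w])
    T=R.from_euler("z",yaw,degrees=True)*R.from_euler("y",-lean,degrees=True)*R.from_euler("y",180,degrees=True)
    d=(np.array(xyz)-T.apply([0,0,.003])-s["tool_pos"])*100
    print("t",s["time_s"],"q",s["q"].round(2),"pos",s["tool_pos"].round(4),"z",cur.apply([0,0,1]).round(3),"y",cur.apply([0,1,0]).round(3),"F",s["contact_force"].round(2))
    print("d cm",d.round(2),"rot",np.degrees((T*cur.inv()).as_rotvec()).round(2), "approach dir",T.apply([0,0,1]).round(3))
E
python3 - <<'E'
from m import *
tgt((.583,.140,.203),0,40)
c=optics.calibration("wrist"); I=optics.grab_frame("wrist"); cv2.imwrite("pics/w1.png",bgr(I))
bl=blobs(I,(105,120,50),(130,255,255),100); print(bl)
# tall blob centre: blue grip; ray point at z=.200
for s,ce in bl: print(plane(c,ce,.201).round(4))
print(proj(c,(.583,.14,.178)),proj(c,(.583,.14,.225)))
E
```

```text
t 3.55 q [ 0.03 -0.35 -0.47  2.18  0.19  0.66  1.  ] pos [0.5054 0.1435 0.2974] z [ 0.625  0.017 -0.781] y [-0.015  1.     0.01 ] F [-0.08 -1.54  0.68]
d cm [ 7.56 -0.35 -9.21] rot [-0.59 -1.32 -0.85] approach dir [ 0.643  0.    -0.766]
[([251, 177, 33, 71, 2052], [266.7, 213.1]), ([476, 185, 40, 32, 949], [495.3, 200.5])]
[0.5865 0.1374 0.201 ]
[0.571  0.2927 0.201 ]
[270.53473843 184.57956696] [270.25357178 240.03253163]
```

View pics/w1.png

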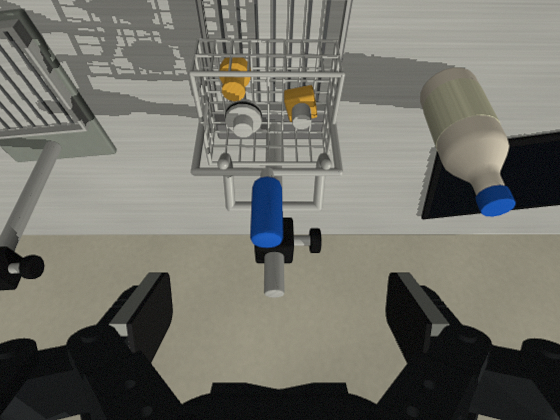

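The wrist view shows the blue grip at (267,213), slightly left of the jaw centre line (279). The basket holds all three parts and the bottle is well to the right. Going in along the tool axis.

>>> {"fn": "play_rows", "kwargs": {
  "rows": [
    {"x": 1.2,"y": -0.5,"z": -1.5,"wx": -0.6,"wy": -1.3,"wz": -0.8},
    {"x": 2.8,"y": -0.5,"z": -3.4,"wx": -0.6,"wy": -1.3,"wz": -0.8},
    {"x": 4.4,"y": -0.5,"z": -5.3,"wx": -0.6,"wy": -1.3,"wz": -0.8},
    {"x": 5.8,"y": -0.5,"z": -7,"wx": -0.6,"wy": -1.3,"wz": -0.8},
    {"x": 6.8,"y": -0.5,"z": -8.3,"wx": -0.6,"wy": -1.3,"wz": -0.8},
    {"x": 7.6,"y": -0.5,"z": -9.2,"wx": -0.6,"wy": -1.3,"wz": -0.8},
    {"x": 7.6,"y": -0.5,"z": -9.2,"wx": -0.6,"wy": -1.3,"wz": -0.8},
    {"x": 7.6,"y": -0.5,"z": -9.2,"wx": -0.6,"wy": -1.3,"wz": -0.8},
    {"x": 7.6,"y": -0.5,"z": -9.2,"wx": -0.6,"wy": -1.3,"wz": -0.8}
  ]
}}

```text
time_s: 4.72
tool_pos: [0.5821, 0.1342, 0.2056]
ee_rot: [0.342, 0.002, 0.94, -0.001]
contact_force: [0.7, 0.1, 0.1]
finger_gap: 0.0854
grip_force: 0.0
```

```bash
python3 - <<'E'
from m import *
tgt((.584,.138,.203),0,40)
c=optics.calibration("wrist"); I=optics.grab_frame("wrist"); cv2.imwrite("pics/w2.png",bgr(I))
for s,ce in blobs(I,(105,120,50),(130,255,255),100): print(s,ce,plane(c,ce,.201).round(4))
E
```

```text
t 4.725 q [ 0.22 -0.07 -0.66  2.19  0.61  0.44  0.64] pos [0.5821 0.1342 0.2056] z [ 0.643 -0.004 -0.766] y [ 0.005  1.    -0.001] F [0.69 0.15 0.12]
d cm [ 0.    0.38 -0.03] rot [ 0.06 -0.01  0.26] approach dir [ 0.643  0.    -0.766]
[257, 228, 61, 136, 7385] [287.0, 298.7] [0.59   0.1377 0.201 ]
```

>>> {"fn": "play_rows", "kwargs": {
  "rows": [
    {"x": 0,"y": 0.4,"z": 0,"wx": 0,"wy": 0,"wz": 0.2},
    {"x": 0,"y": 0.4,"z": 0,"wx": 0,"wy": 0,"wz": 0.2}
  ]
}}

```text
time_s: 5.03
tool_pos: [0.5821, 0.1386, 0.2052]
ee_rot: [0.342, -0.0, 0.94, -0.001]
contact_force: [0.3, -0.6, 0.5]
finger_gap: 0.0855
grip_force: 0.0
```

>>> {"fn": "play_rows", "kwargs": {
  "rows": [
    {"x": 0,"y": 0,"z": 0,"wx": 0,"wy": 0,"wz": 0},
    {"x": 0,"y": 0,"z": 0,"wx": 0,"wy": 0,"wz": 0},
    {"x": 0,"y": 0,"z": 0,"wx": 0,"wy": 0,"wz": 0},
    {"x": 0,"y": 0,"z": 0,"wx": 0,"wy": 0,"wz": 0},
    {"x": 0,"y": 0,"z": 0,"wx": 0,"wy": 0,"wz": 0},
    {"x": 0,"y": 0,"z": 0,"wx": 0,"wy": 0,"wz": 0},
    {"x": 0,"y": 0,"z": 0,"wx": 0,"wy": 0,"wz": 0},
    {"x": 0,"y": 0,"z": 0,"wx": 0,"wy": 0,"wz": 0}
  ],
  "grip": 0,
  "newtons": 70
}}

```text
time_s: 6.02
tool_pos: [0.5821, 0.1384, 0.2051]
ee_rot: [0.342, 0.0, 0.94, -0.001]
contact_force: [-1.1, 0.8, 1.7]
finger_gap: 0.0203
grip_force: 68.3
```

```bash
python3 - <<'E'
from m import *
tgt((.584,.138,.203),0,40); s=read_state(); print(s["finger_gap"],s["grip_force"])
E
```

```text
t 6.025 q [ 0.22 -0.07 -0.66  2.18  0.61  0.44  0.63] pos [0.5821 0.1384 0.2051] z [ 0.642 -0.001 -0.767] y [ 0.     1.    -0.001] F [-1.15  0.81  1.74]
d cm [-0.   -0.04  0.02] rot [ 0.05 -0.05  0.03] approach dir [ 0.643  0.    -0.766]
0.020284166760100874 68.31160426139832
```

>>> {"fn": "play_rows", "kwargs": {
  "rows": [
    {"x": 0,"y": 0,"z": 0.4,"wx": 0,"wy": 0,"wz": 0},
    {"x": 0,"y": 0,"z": 1,"wx": 0,"wy": 0,"wz": 0},
    {"x": 0,"y": 0,"z": 1.8,"wx": 0,"wy": 0,"wz": 0},
    {"x": 0,"y": 0,"z": 2.7,"wx": 0,"wy": 0,"wz": 0},
    {"x": 0,"y": 0,"z": 3.6,"wx": 0,"wy": 0,"wz": 0},
    {"x": 0,"y": 0,"z": 4.3,"wx": 0,"wy": 0,"wz": 0},
    {"x": 0,"y": 0,"z": 4.6,"wx": 0,"wy": 0,"wz": 0},
    {"x": 0,"y": 0,"z": 4.6,"wx": 0,"wy": 0,"wz": 0},
    {"x": 0,"y": 0,"z": 4.6,"wx": 0,"wy": 0,"wz": 0}
  ]
}}

```text
time_s: 7.15
tool_pos: [0.5819, 0.1381, 0.2505]
ee_rot: [0.341, 0.0, 0.94, -0.001]
contact_force: [-0.3, -0.7, -4.3]
finger_gap: 0.0205
grip_force: 68.6
```

```bash
python3 - <<'E'
from m import *
tgt((.584-.12,.138,.249),0,40); s=read_state(); print(s["finger_gap"],s["grip_force"],s["moment"])
C={n:optics.calibration(n) for n in("scene","side")}
I={n:optics.grab_frame(n) for n in C}
r=bgr(I["side"])[150:310,160:360]; q=bgr(I["scene"])[150:310,160:360]
cv2.imwrite("pics/lift.png",cv2.resize(np.hstack([q,r]),(800,320),interpolation=cv2.INTER_CUBIC))
E
```

```text
t 7.15 q [ 0.19 -0.13 -0.61  2.13  0.43  0.52  0.82] pos [0.5819 0.1381 0.2505] z [ 0.641 -0.002 -0.767] y [ 0.001  1.    -0.001] F [-0.3  -0.75 -4.34]
d cm [-1.198e+01 -1.000e-02  8.000e-02] rot [ 0.07 -0.11  0.05] approach dir [ 0.643  0.    -0.766]
0.020536627976461563 68.59575390815735 [ 0.00661882  1.28829857 -0.01220239]
```

View pics/lift.png

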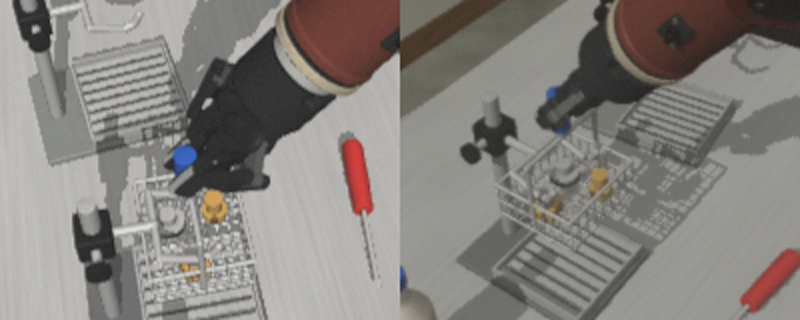

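The picture shows the basket level in the fingers, off the prongs, with all parts in it. I'll lower it slightly so the front rim passes under the prongs while the bar clears the tips, then back out.

>>> {"fn": "play_rows", "kwargs": {
  "rows": [
    {"x": 0,"y": 0,"z": -0.7,"wx": 0,"wy": 0,"wz": 0},
    {"x": -0.2,"y": 0,"z": -1.5,"wx": 0,"wy": 0,"wz": 0},
    {"x": -0.8,"y": 0,"z": -1.9,"wx": 0,"wy": 0,"wz": 0},
    {"x": -1.8,"y": 0,"z": -1.9,"wx": 0,"wy": 0,"wz": 0},
    {"x": -3,"y": 0,"z": -1.9,"wx": 0,"wy": 0,"wz": 0},
    {"x": -4.2,"y": 0,"z": -1.9,"wx": 0,"wy": 0,"wz": 0},
    {"x": -5.4,"y": 0,"z": -1.9,"wx": 0,"wy": 0,"wz": 0},
    {"x": -6.6,"y": 0,"z": -1.9,"wx": 0,"wy": 0,"wz": 0},
    {"x": -7.6,"y": 0,"z": -1.9,"wx": 0,"wy": 0,"wz": 0},
    {"x": -8.3,"y": 0,"z": -1.9,"wx": 0,"wy": 0,"wz": 0},
    {"x": -8.6,"y": 0,"z": -1.9,"wx": 0,"wy": 0,"wz": 0},
    {"x": -8.6,"y": 0,"z": -1.9,"wx": 0,"wy": 0,"wz": 0}
  ]
}}

```text
time_s: 8.75
tool_pos: [0.4961, 0.1382, 0.232]
ee_rot: [0.342, 0.0, 0.94, -0.001]
contact_force: [0.4, -1.1, -3.9]
finger_gap: 0.0205
grip_force: 68.9
```

```bash
python3 - <<'E'
from m import *
dip=np.array([.6186,-.145]); u=np.array([np.cos(np.radians(7.5)),np.sin(np.radians(7.5))])
p=dip-.088*u; print(p); tgt((*p,.237),7.5,40)
s=read_state(); print(s["finger_gap"],s["grip_force"])
E
```

```text
[ 0.53135285 -0.1564863 ]
t 8.75 q [ 0.11 -0.32 -0.59  2.3   0.3   0.51  0.84] pos [0.4961 0.1382 0.232 ] z [ 0.642 -0.001 -0.767] y [ 0.001  1.    -0.001] F [ 0.4  -1.14 -3.85]
d cm [  3.34 -29.49   0.73] rot [ 0.07 -0.05  7.53] approach dir [ 0.637  0.084 -0.766]
0.02048341533730044 68.90095353126526
```

>>> {"fn": "play_rows", "kwargs": {
  "rows": [
    {"x": 0,"y": -0.5,"z": 0,"wx": 0,"wy": 0,"wz": 0},
    {"x": 0,"y": -1.5,"z": 0,"wx": 0,"wy": 0,"wz": 0},
    {"x": 0,"y": -3,"z": 0,"wx": 0,"wy": 0,"wz": 0},
    {"x": 0,"y": -5,"z": 0,"wx": 0,"wy": 0,"wz": 0},
    {"x": 0.2,"y": -7,"z": 0.1,"wx": 0,"wy": 0,"wz": 0},
    {"x": 0.5,"y": -9,"z": 0.2,"wx": 0,"wy": 0,"wz": 0},
    {"x": 1,"y": -11,"z": 0.3,"wx": 0,"wy": 0,"wz": 1},
    {"x": 1.6,"y": -13,"z": 0.4,"wx": 0,"wy": 0,"wz": 2},
    {"x": 2.1,"y": -15,"z": 0.5,"wx": 0,"wy": 0,"wz": 3},
    {"x": 2.4,"y": -17,"z": 0.6,"wx": 0,"wy": 0,"wz": 4},
    {"x": 2.6,"y": -19,"z": 0.7,"wx": 0,"wy": 0,"wz": 5},
    {"x": 2.8,"y": -21,"z": 0.7,"wx": 0,"wy": 0,"wz": 6}
  ]
}}

```text
time_s: 10.25
tool_pos: [0.5237, -0.0736, 0.2384]
ee_rot: [0.341, -0.049, 0.939, 0.017]
contact_force: [0.9, 0.4, -4.6]
finger_gap: 0.0202
grip_force: 69.0
```

>>> {"fn": "play_rows", "kwargs": {
  "rows": [
    {"x": 0.2,"y": -2,"z": 0,"wx": 0,"wy": 0,"wz": 0.7},
    {"x": 0.3,"y": -4,"z": 0,"wx": 0,"wy": 0,"wz": 1.4},
    {"x": 0.4,"y": -6,"z": 0,"wx": 0,"wy": 0,"wz": 1.5},
    {"x": 0.5,"y": -7.5,"z": 0,"wx": 0,"wy": 0,"wz": 1.5},
    {"x": 0.5,"y": -8.3,"z": 0,"wx": 0,"wy": 0,"wz": 1.5},
    {"x": 0.5,"y": -8.5,"z": 0,"wx": 0,"wy": 0,"wz": 1.5},
    {"x": 0.5,"y": -8.5,"z": 0,"wx": 0,"wy": 0,"wz": 1.5},
    {"x": 0.5,"y": -8.5,"z": 0,"wx": 0,"wy": 0,"wz": 1.5}
  ]
}}

```text
time_s: 11.25
tool_pos: [0.529, -0.1564, 0.2388]
ee_rot: [0.341, -0.062, 0.938, 0.022]
contact_force: [-0.2, -0.3, -3.7]
finger_gap: 0.0205
grip_force: 69.0
```

```bash
python3 - <<'E'
from m import *
dip=np.array([.6186,-.145]); u=np.array([np.cos(np.radians(7.5)),np.sin(np.radians(7.5))])
tgt((*(dip-.088*u),.237),7.5,40); tgt((*dip,.237),7.5,40)
s=read_state(); print(s["finger_gap"],s["grip_force"])
c=optics.calibration("wrist"); I=optics.grab_frame("wrist"); cv2.imwrite("pics/w3.png",bgr(I))
for n in("scene","side"): cv2.imwrite(f"pics/{n}3.png",bgr(optics.grab_frame(n)))
a=cv2.imread("pics/w3.png"); b=cv2.imread("pics/side3.png")[80:290,220:360]; d=cv2.imread("pics/scene3.png")[50:260,130:270]
a=cv2.resize(a,(500,375)); k=375/210
cv2.imwrite("pics/pre.png",np.hstack([a,cv2.resize(np.vstack([b]),(150,225))]) if 0 else np.vstack([np.hstack([cv2.resize(a,(400,300)),cv2.resize(a[:200,100:400],(400,300))]),np.hstack([cv2.resize(b[:105*2],(400,300))[:,:],cv2.resize(d,(400,300))])]))
E
```

```text
t 11.25 q [-0.37 -0.32  0.68  2.25 -0.21  0.52  2.2 ] pos [ 0.529  -0.1564  0.2388] z [ 0.636  0.083 -0.767] y [-0.13   0.991 -0.001] F [-0.2  -0.33 -3.73]
d cm [ 0.05 -0.04  0.05] rot [ 0.08 -0.07  0.01] approach dir [ 0.637  0.084 -0.766]
t 11.25 q [-0.37 -0.32  0.68  2.25 -0.21  0.52  2.2 ] pos [ 0.529  -0.1564  0.2388] z [ 0.636  0.083 -0.767] y [-0.13   0.991 -0.001] F [-0.2  -0.33 -3.73]
d cm [8.77 1.11 0.05] rot [ 0.08 -0.07  0.01] approach dir [ 0.637  0.084 -0.766]
0.02045742826594382 68.95987629890442
```

View pics/pre.png

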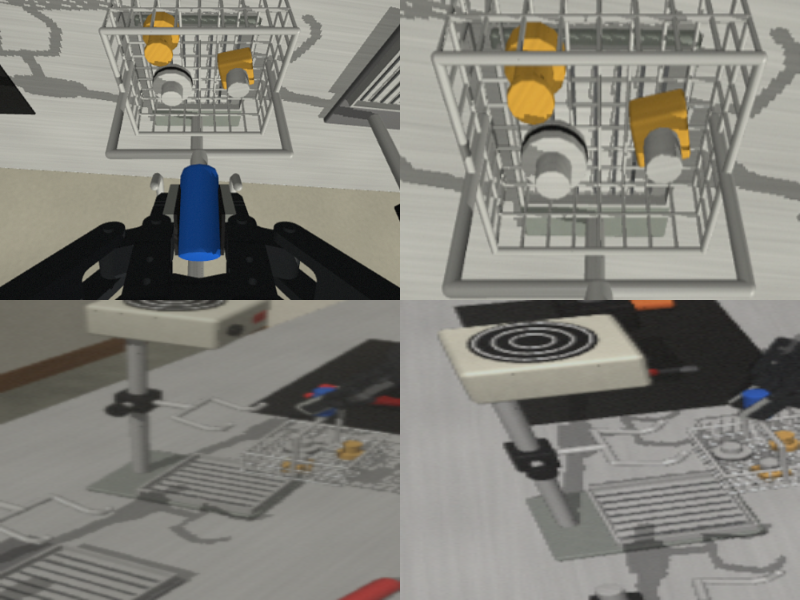

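The picture shows the basket level in front of the dryer with all three parts in. In the wrist view both prong tips are visible at about (220,256) and (330,258), nearly symmetric about the grip. I'll check the position of the dips against these.

```bash
python3 - <<'E'
from m import *
c=optics.calibration("wrist"); u=np.array([np.cos(np.radians(7.5)),np.sin(np.radians(7.5))]); n=np.array([-u[1],u[0]])
dip=np.array([.6186,-.145])
for z in (.180,.186):
  t=[plane(c,p,z)[:2] for p in((220,257),(330.5,258))]
  m=(t[0]+t[1])/2; v=t[1]-t[0]
  print(z,"tips",t,"gap",np.linalg.norm(v),"yaw",np.degrees(np.arctan2(v[1],v[0]))-90,"mid local",(m-dip)@u,(m-dip)@n)
E
```

```text
0.18 tips [array([ 0.61368504, -0.18362997]), array([ 0.60535655, -0.11257299])] gap 0.07154340241985697 yaw 6.685055876643631 mid local -0.00940635294700768 -0.0018898728576468842
0.186 tips [array([ 0.6013818 , -0.18305792]), array([ 0.59352742, -0.11604595])] gap 0.06747069537035585 yaw 6.68505587664356 mid local -0.021558633715145922 -0.0017529672784533103
```

```bash
python3 - <<'E'
from m import *
im=cv2.imread("pics/w3.png"); r=im[235:280,205:345]
g=cv2.cvtColor(r,cv2.COLOR_BGR2GRAY)
o=cv2.cvtColor(cv2.resize(g,None,fx=5,fy=5,interpolation=cv2.INTER_CUBIC),cv2.COLOR_GRAY2BGR)
for lo in (190,200,210):
  m=cv2.inRange(im[235:280,205:345],(lo-10,lo-8,lo-8),(255,255,255))
  n,l,s,ce=cv2.connectedComponentsWithStats(m); print(lo,[(s[i].tolist(),(ce[i]+[205,235]).round(1).tolist()) for i in range(1,n) if s[i][4]>8])
np.set_printoptions(linewidth=250)
print(g[8:36:1,8:26]); print(g[8:36:1,114:134])
E
```

```text
190 [([18, 20, 5, 16, 42], [224.8, 262.9]), ([10, 27, 5, 4, 12], [217.5, 263.8]), ([129, 28, 4, 4, 9], [335.6, 264.3]), ([121, 31, 4, 3, 9], [327.7, 267.2])]
200 []
210 []
[[181 182 157 107  81  73  71  72  69  81 116 174 180 180 178 177 178 179]
 [179 156 109  84  76  79  77  76  76  72  83 125 175 180 178 177 179 178]
 [164 111  80  82  82  80  78  76  76  75  86 102 132 175 179 175 178 179]
 [161  99  79  81  80  79  79  78  79  80  90 104 112 132 172 179 177 177]
 [132  90  82  81  80  78  76  77  75  82  95 106 123 115 141 173 179 178]
 [106  82  80  80  78  78  77  74  77  83  97 110 127 126 116 155 168 172]
 [ 96  80  83  79  80  77  78  74  76  87 100 115 132 137 123 143 155 159]
 [ 83  81  81  79  77  79  75  76  80  90 105 119 144 149 139 146 153 155]
 [ 79  83  79  79  78  78  76  76  84  94 106 118 153 156 147 139 153 156]
 [ 80  83  80  77  78  75  75  75  85  95 109 129 161 162 159 140 156 157]
 [ 82  82  78  80  77  77  75  77  87  98 114 139 166 169 164 145 154 158]
 [ 81  78  78  79  75  75  73  79  91 103 115 151 179 179 169 146 152 158]
 [ 88  92  88  87  84  80  7
[... 2797 characters left out ...]
28 136 142 153 159 164 179 183 172]
 [ 68  66  95 119 129 150 173 171 120 112 124 128 144 152 159 167 180 208 198 176]
 [ 70  66  88 118 131 153 172 187 136 111 123 136 149 161 172 179 191 205 193 165]
 [ 70  66  85 119 134 154 173 184 179 164 130 142 159 175 181 189 195 199 175 156]
 [ 69  68  73 119 137 160 175 183 192 194 167 148 162 177 185 203 184 169 157 151]
 [ 70  69  67 108 141 160 175 183 193 198 189 167 157 161 161 170 162 153 155 154]
 [ 69  66  67  99 142 169 184 191 196 205 200 174 159 155 155 155 153 152 155 154]
 [ 69  67  66  69 103 121 128 136 141 144 139 121 115 130 156 158 154 155 153 153]
 [ 70  70  70  64  45  49  52  56  58  56  54  50  45  64 105 152 158 154 153 153]]
```

```bash
python3 - <<'E'
from m import *
c=optics.calibration("wrist"); b=optics.calibration("scene"); u=np.array([np.cos(np.radians(7.5)),np.sin(np.radians(7.5))]); n=np.array([-u[1],u[0]])
dip=np.array([.6186,-.145])
for z in (.178,.182,.186):
  t=[plane(c,p,z)[:2] for p in((217.3,250),(328.8,251))]
  m=(t[0]+t[1])/2; v=t[1]-t[0]
  print(z,"gap",np.linalg.norm(v),"yaw",np.degrees(np.arctan2(v[1],v[0]))-90,"mid local",(m-dip)@u,(m-dip)@n)
# wrist + scene / side triangulation of the tips
A=lambda p:(140+p[0]/3,50+p[1]/3); B=lambda p:(240+(p[0]-390)/3,60+p[1]/3); s=optics.calibration("side")
for w,p,q in (((328.8,251),(270,322),(572,327)),((217.3,250),(245,255),(607,281))):
  for X in (tri(c,w,b,A(p)),tri(c,w,s,B(q))): print(X.round(4),(X[:2]-dip)@u,(X[:2]-dip)@n)
E
```

```text
0.178 gap 0.07101451587709583 yaw 6.72028390607089 mid local -0.015336490668126404 -0.003265185477884361
0.182 gap 0.06836963736376404 yaw 6.720283906070776 mid local -0.023066280664597715 -0.0031243923256932785
0.186 gap 0.0657247588504322 yaw 6.720283906070776 mid local -0.03079607066106891 -0.002983599173502182
[ 0.594  -0.1169  0.1813] -0.020732750921411428 0.031066892119737125
[ 0.5954 -0.1167  0.1813] -0.019320396087899698 0.031090697663443512
[ 0.6029 -0.1868  0.1828] -0.021050691463066918 -0.03942063867408137
[ 0.6029 -0.1864  0.1841] -0.020945235082193543 -0.03902456110781967
```

Wrist and scene rays agree: the tips are 20.5 mm ahead of the dips and about 3 mm to the -y side of my first estimate, and the rest height is about 0.173. Moving in over the tips.

>>> {"fn": "play_rows", "kwargs": {
  "rows": [
    {"x": 0.2,"y": -0.3,"z": 0,"wx": 0,"wy": 0,"wz": -0.5},
    {"x": 0.8,"y": -0.2,"z": 0,"wx": 0,"wy": 0,"wz": -0.5},
    {"x": 1.6,"y": -0.1,"z": 0,"wx": 0,"wy": 0,"wz": -0.5},
    {"x": 2.4,"y": 0,"z": 0,"wx": 0,"wy": 0,"wz": -0.5},
    {"x": 3.2,"y": 0.1,"z": 0,"wx": 0,"wy": 0,"wz": -0.5},
    {"x": 4,"y": 0.2,"z": 0,"wx": 0,"wy": 0,"wz": -0.5},
    {"x": 4.8,"y": 0.3,"z": 0,"wx": 0,"wy": 0,"wz": -0.5},
    {"x": 5.4,"y": 0.4,"z": 0,"wx": 0,"wy": 0,"wz": -0.5},
    {"x": 5.8,"y": 0.4,"z": 0,"wx": 0,"wy": 0,"wz": -0.5},
    {"x": 5.8,"y": 0.4,"z": 0,"wx": 0,"wy": 0,"wz": -0.5}
  ]
}}

```text
time_s: 12.65
tool_pos: [0.5872, -0.1528, 0.2389]
ee_rot: [0.341, -0.057, 0.938, 0.02]
contact_force: [-0.0, 0.3, -5.1]
finger_gap: 0.0206
grip_force: 69.0
```

>>> {"fn": "play_rows", "kwargs": {
  "rows": [
    {"x": 0.4,"y": 0.1,"z": 0,"wx": 0,"wy": 0,"wz": 0},
    {"x": 1,"y": 0.1,"z": 0,"wx": 0,"wy": 0,"wz": 0},
    {"x": 1.6,"y": 0.2,"z": 0,"wx": 0,"wy": 0,"wz": 0},
    {"x": 2.2,"y": 0.3,"z": 0,"wx": 0,"wy": 0,"wz": 0},
    {"x": 2.7,"y": 0.4,"z": 0,"wx": 0,"wy": 0,"wz": 0},
    {"x": 3,"y": 0.4,"z": 0,"wx": 0,"wy": 0,"wz": 0},
    {"x": 3,"y": 0.4,"z": 0,"wx": 0,"wy": 0,"wz": 0},
    {"x": 3,"y": 0.4,"z": 0,"wx": 0,"wy": 0,"wz": 0}
  ]
}}

```text
time_s: 13.65
tool_pos: [0.6169, -0.1489, 0.2388]
ee_rot: [0.341, -0.057, 0.938, 0.02]
contact_force: [0.7, -0.8, -4.5]
finger_gap: 0.0207
grip_force: 69.0
```

```bash
python3 - <<'E'
from m import *
tgt((.619,-.148,.237),7.0,40)
fs=[]
for _ in range(5): optics.grab_frame("wrist"); fs.append(read_state()["contact_force"])
print(np.mean(fs,0),np.std(fs,0), read_state()["moment"])
cv2.imwrite("pics/w4.png",bgr(optics.grab_frame("wrist")))
E
```

```text
t 13.65 q [-0.54 -0.09  0.83  2.11 -0.44  0.49  2.33] pos [ 0.6169 -0.1489  0.2388] z [ 0.637  0.077 -0.767] y [-0.121  0.993 -0.001] F [ 0.71 -0.78 -4.51]
d cm [0.02 0.07 0.05] rot [ 0.07 -0.07  0.05] approach dir [ 0.638  0.078 -0.766]
[ 0.06523395 -0.49002669 -4.72524805] [0.45159031 0.35461356 0.35897015] [-0.19349163  1.32496251  0.03211862]
```

>>> {"fn": "play_rows", "kwargs": {
  "rows": [
    {"x": 0,"y": 0.05,"z": -0.4,"wx": 0,"wy": 0,"wz": 0},
    {"x": 0,"y": 0.05,"z": -0.9,"wx": 0,"wy": 0,"wz": 0},
    {"x": 0,"y": 0.05,"z": -1.4,"wx": 0,"wy": 0,"wz": 0},
    {"x": 0,"y": 0.05,"z": -1.7,"wx": 0,"wy": 0,"wz": 0},
    {"x": 0,"y": 0.05,"z": -1.7,"wx": 0,"wy": 0,"wz": 0},
    {"x": 0,"y": 0.05,"z": -1.7,"wx": 0,"wy": 0,"wz": 0}
  ]
}}

```text
time_s: 14.7
tool_pos: [0.6172, -0.1484, 0.2221]
ee_rot: [0.341, -0.057, 0.938, 0.02]
contact_force: [-0.4, 0.4, -4.2]
finger_gap: 0.0202
grip_force: 69.0
```

>>> {"fn": "play_rows", "kwargs": {
  "rows": [
    {"x": 0,"y": 0,"z": -0.1,"wx": 0,"wy": 0,"wz": 0},
    {"x": 0,"y": 0,"z": -0.2,"wx": 0,"wy": 0,"wz": 0},
    {"x": 0,"y": 0,"z": -0.3,"wx": 0,"wy": 0,"wz": 0},
    {"x": 0,"y": 0,"z": -0.3,"wx": 0,"wy": 0,"wz": 0}
  ]
}}

```text
time_s: 15.2
tool_pos: [0.617, -0.1484, 0.2188]
ee_rot: [0.341, -0.057, 0.938, 0.02]
contact_force: [0.4, 0.6, -5.1]
finger_gap: 0.0201
grip_force: 69.0
```

>>> {"fn": "play_rows", "kwargs": {
  "rows": [
    {"x": 0,"y": 0,"z": -0.1,"wx": 0,"wy": 0,"wz": 0},
    {"x": 0,"y": 0,"z": -0.2,"wx": 0,"wy": 0,"wz": 0},
    {"x": 0,"y": 0,"z": -0.2,"wx": 0,"wy": 0,"wz": 0}
  ]
}}

```text
time_s: 15.58
tool_pos: [0.6173, -0.1484, 0.2172]
ee_rot: [0.341, -0.057, 0.938, 0.02]
contact_force: [0.2, 0.2, -2.8]
finger_gap: 0.0201
grip_force: 69.1
```

>>> {"fn": "play_rows", "kwargs": {
  "rows": [
    {"x": 0,"y": 0,"z": -0.05,"wx": 0,"wy": 0,"wz": 0},
    {"x": 0,"y": 0,"z": -0.1,"wx": 0,"wy": 0,"wz": 0},
    {"x": 0,"y": 0,"z": -0.1,"wx": 0,"wy": 0,"wz": 0}
  ]
}}

```text
time_s: 15.95
tool_pos: [0.6177, -0.1485, 0.2168]
ee_rot: [0.342, -0.057, 0.938, 0.02]
contact_force: [0.1, 1.4, 3.7]
finger_gap: 0.0205
grip_force: 69.6
```

```bash
python3 - <<'E'
from m import *
tgt((.619,-.148,.237),7.0,40)
c=optics.calibration("wrist")
fs=[];ms=[]
for _ in range(3): I=optics.grab_frame("wrist"); s=read_state(); fs.append(s["contact_force"]); ms.append(s["moment"])
print(np.mean(fs,0),np.mean(ms,0))
cv2.imwrite("pics/w5.png",bgr(I))
E
```

```text
t 15.95 q [-0.57 -0.05  0.87  2.14 -0.56  0.46  2.45] pos [ 0.6177 -0.1485  0.2168] z [ 0.638  0.077 -0.766] y [-0.121  0.993 -0.001] F [0.11 1.42 3.66]
d cm [-0.06  0.02  2.25] rot [0.07 0.03 0.06] approach dir [ 0.638  0.078 -0.766]
[-0.42288467  1.10084124  4.78643147] [0.22490158 0.1828925  0.10664337]
```

>>> {"fn": "play_rows", "kwargs": {
  "rows": [
    {"x": 0,"y": 0,"z": 0.04,"wx": 0,"wy": 0,"wz": 0},
    {"x": 0,"y": 0,"z": 0.04,"wx": 0,"wy": 0,"wz": 0},
    {"x": 0,"y": 0,"z": 0.04,"wx": 0,"wy": 0,"wz": 0},
    {"x": 0,"y": 0,"z": 0.04,"wx": 0,"wy": 0,"wz": 0}
  ]
}}

```text
time_s: 16.6
tool_pos: [0.6174, -0.1485, 0.2168]
ee_rot: [0.341, -0.057, 0.938, 0.02]
contact_force: [2.7, 0.4, 5.0]
finger_gap: 0.0204
grip_force: 70.0
```

```bash
python3 - <<'E'
from m import *
fs=[];ms=[]
tgt((.619,-.148,.237),7.0,40)
for n in("scene","side"): cv2.imwrite(f"pics/{n}5.png",bgr(optics.grab_frame(n)))
for _ in range(3): I=optics.grab_frame("wrist"); s=read_state(); fs.append(s["contact_force"]); ms.append(s["moment"])
print(np.mean(fs,0),np.mean(ms,0))
cv2.imwrite("pics/w6.png",bgr(I))
k=lambda im,u,v,w,h: cv2.resize(bgr(im) if 0 else im[v:v+h,u:u+w],(400,300),interpolation=cv2.INTER_CUBIC)
w=bgr(I); a=cv2.imread("pics/scene5.png"); b=cv2.imread("pics/side5.png")
cv2.imwrite("pics/seat.png",np.vstack([np.hstack([cv2.resize(w,(400,300)),k(w,160,160,240,180)]),np.hstack([k(a,140,90,160,120),k(b,250,90,160,120)])]))
E
```

```text
t 16.6 q [-0.57 -0.05  0.87  2.14 -0.56  0.46  2.44] pos [ 0.6174 -0.1485  0.2168] z [ 0.638  0.077 -0.766] y [-0.121  0.993 -0.001] F [2.7  0.43 5.  ]
d cm [-0.03  0.02  2.25] rot [ 0.08 -0.01  0.06] approach dir [ 0.638  0.078 -0.766]
[2.34736406 0.35795057 5.10010857] [ 0.17313144 -0.38736846  0.02537146]
```

View pics/seat.png

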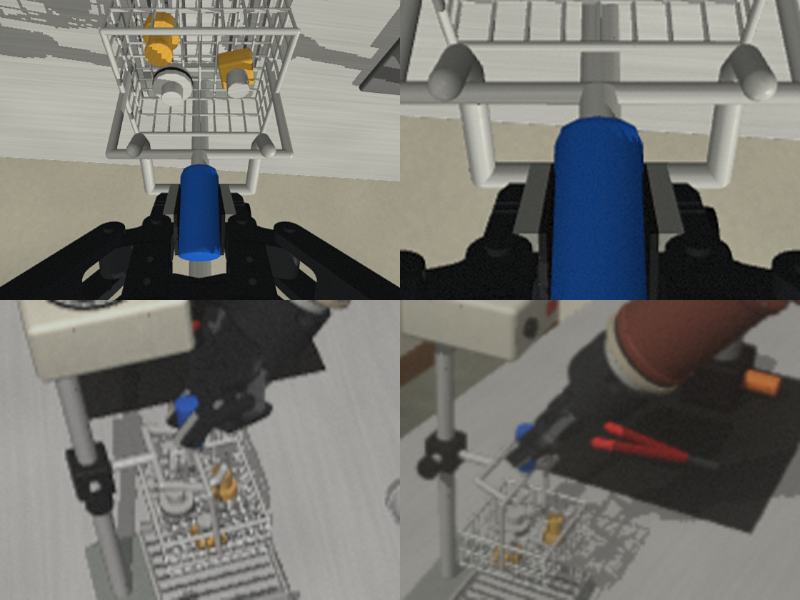

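The picture shows the bail bar lying across both prongs behind their tips, at wrist pixels (193,203) and (371,205), centred on the grip, with all parts in the basket. I'll compare the tip rows with the known rest on the drain stand (w2) to check the seating along the prongs.

```bash
python3 - <<'E'
import cv2,numpy as np
g=lambda n:cv2.imread(f"pics/{n}.png")
a=g("w2");b=g("w6")
for (u,v) in ((193,204),(371,205)):
  t=b[v-14:v+14,u-16:u+16]; r=cv2.matchTemplate(a[150:280,100:460],t,cv2.TM_CCOEFF_NORMED)
  h=r[:,:180].copy() if u<280 else r.copy()
  if u>280: h[:,:180]=-1
  _,m,_,l=cv2.minMaxLoc(h); print((u,v),"->",(l[0]+100+16,l[1]+150+14),round(m,2))
# bar (bail) row check: edge profile of bar at columns beyond prongs
for n,x in((a,n) if 0 else (a,"w2"),(b,"w6")):
  print(x,[int(i) for i in cv2.cvtColor(n,cv2.COLOR_BGR2GRAY)[195:230,250]])
E
```

```text
(193, 204) -> (211, 202) 0.9
(371, 205) -> (391, 201) 0.76
w2 [165, 165, 166, 166, 167, 166, 166, 164, 165, 167, 168, 172, 119, 78, 87, 98, 105, 113, 123, 129, 128, 125, 125, 125, 129, 111, 154, 170, 168, 170, 167, 167, 169, 170, 170]
w6 [180, 179, 177, 177, 177, 179, 178, 177, 179, 180, 181, 183, 185, 166, 103, 89, 102, 111, 120, 124, 138, 140, 137, 136, 133, 139, 131, 127, 168, 179, 178, 177, 177, 178, 179]
```

Seated: the tip-to-bar offset matches the drain rest within about 2 px. I'll relieve the excess push before releasing.

>>> {"fn": "play_rows", "kwargs": {
  "rows": [
    {"x": 0.02,"y": 0,"z": 0.05,"wx": 0,"wy": 0,"wz": 0},
    {"x": 0.02,"y": 0,"z": 0.05,"wx": 0,"wy": 0,"wz": 0},
    {"x": 0.02,"y": 0,"z": 0.05,"wx": 0,"wy": 0,"wz": 0},
    {"x": 0.02,"y": 0,"z": 0.05,"wx": 0,"wy": 0,"wz": 0}
  ]
}}

```text
time_s: 17.35
tool_pos: [0.6173, -0.1485, 0.2168]
ee_rot: [0.341, -0.057, 0.938, 0.02]
contact_force: [4.4, -0.0, 2.4]
finger_gap: 0.0206
grip_force: 69.8
```

```bash
python3 - <<'E'
from m import *
fs=[];ms=[]
for _ in range(4): optics.grab_frame("wrist"); s=read_state(); fs.append(s["contact_force"]); ms.append(s["moment"])
print(s["tool_pos"],np.mean(fs,0),np.mean(ms,0))
E
```

```text
[ 0.61724615 -0.14843298  0.21683153] [ 3.54133235 -0.57763205  2.43794983] [-0.06832175 -0.41632202 -0.12156129]
```

>>> {"fn": "play_rows", "kwargs": {
  "rows": [
    {"x": 0.06,"y": 0,"z": 0.03,"wx": 0,"wy": 0,"wz": 0},
    {"x": 0.06,"y": 0,"z": 0.03,"wx": 0,"wy": 0,"wz": 0},
    {"x": 0.06,"y": 0,"z": 0.03,"wx": 0,"wy": 0,"wz": 0},
    {"x": 0.06,"y": 0,"z": 0.03,"wx": 0,"wy": 0,"wz": 0}
  ]
}}

```text
time_s: 18.05
tool_pos: [0.6176, -0.1484, 0.2168]
ee_rot: [0.341, -0.057, 0.938, 0.02]
contact_force: [1.0, -0.9, 2.7]
finger_gap: 0.0204
grip_force: 69.4
```

```bash
python3 - <<'E'
from m import *
fs=[];ms=[]
for _ in range(4): optics.grab_frame("wrist"); s=read_state(); fs.append(s["contact_force"]); ms.append(s["moment"])
print(s["tool_pos"],np.mean(fs,0),np.mean(ms,0))
E
```

```text
[ 0.61763389 -0.14836869  0.21688079] [ 0.27985441 -1.02158879  1.9088064 ] [-0.20045521  0.34712395 -0.1536353 ]
```

>>> {"fn": "play_rows", "kwargs": {
  "rows": [
    {"x": 0,"y": 0,"z": 0,"wx": 0,"wy": 0,"wz": 0},
    {"x": 0,"y": 0,"z": 0,"wx": 0,"wy": 0,"wz": 0},
    {"x": 0,"y": 0,"z": 0,"wx": 0,"wy": 0,"wz": 0},
    {"x": 0,"y": 0,"z": 0,"wx": 0,"wy": 0,"wz": 0},
    {"x": 0,"y": 0,"z": 0,"wx": 0,"wy": 0,"wz": 0}
  ],
  "grip": 0.65,
  "newtons": 20
}}

```text
time_s: 18.88
tool_pos: [0.6178, -0.1483, 0.2171]
ee_rot: [0.341, -0.057, 0.938, 0.02]
contact_force: [0.2, -0.4, 0.8]
finger_gap: 0.0554
grip_force: 0.0
```

```bash
python3 - <<'E'
from m import *
tgt((.619,-.148,.215),7,40)
I=optics.grab_frame("wrist"); cv2.imwrite("pics/w7.png",bgr(I))
for s,ce in blobs(I,(105,120,50),(130,255,255),100): print(s,ce)
for s,ce in blobs(cv2.cvtColor(cv2.imread("pics/w6.png"),cv2.COLOR_BGR2RGB),(105,120,50),(130,255,255),100): print("before",s,ce)
E
```

```text
t 18.875 q [-0.57 -0.05  0.87  2.13 -0.56  0.46  2.44] pos [ 0.6178 -0.1483  0.2171] z [ 0.637  0.077 -0.767] y [-0.121  0.993 -0.001] F [ 0.16 -0.39  0.77]
d cm [-0.07  0.01  0.02] rot [ 0.07 -0.07  0.04] approach dir [ 0.638  0.078 -0.766]
[249, 229, 61, 137, 7396] [279.0, 299.8]
before [249, 230, 60, 136, 7173] [278.7, 300.0]
```

>>> {"fn": "play_rows", "kwargs": {
  "rows": [
    {"x": -0.3,"y": 0,"z": 0.4,"wx": 0,"wy": 0,"wz": 0},
    {"x": -1,"y": -0.1,"z": 1.2,"wx": 0,"wy": 0,"wz": 0},
    {"x": -2,"y": -0.2,"z": 2.4,"wx": 0,"wy": 0,"wz": 0},
    {"x": -3.2,"y": -0.4,"z": 3.8,"wx": 0,"wy": 0,"wz": 0},
    {"x": -4.5,"y": -0.5,"z": 5.4,"wx": 0,"wy": 0,"wz": 0},
    {"x": -5.8,"y": -0.7,"z": 7,"wx": 0,"wy": 0,"wz": 0},
    {"x": -7.2,"y": -0.9,"z": 8,"wx": 0,"wy": 0,"wz": 0},
    {"x": -8.4,"y": -1,"z": 8.6,"wx": 0,"wy": 0,"wz": 0},
    {"x": -8.4,"y": -1,"z": 8.6,"wx": 0,"wy": 0,"wz": 0},
    {"x": -8.4,"y": -1,"z": 8.6,"wx": 0,"wy": 0,"wz": 0},
    {"x": -8.4,"y": -1,"z": 8.6,"wx": 0,"wy": 0,"wz": 0}
  ]
}}

```text
time_s: 20.3
tool_pos: [0.5341, -0.1581, 0.3026]
ee_rot: [0.34, -0.057, 0.938, 0.02]
contact_force: [0.2, -0.1, -1.0]
finger_gap: 0.0553
grip_force: 0.0
```

```bash
python3 - <<'E'
from m import *
tgt((.619,-.148,.215),7,40)
def look():
    r=[]
    for n in("scene","side","wrist"):
        I=optics.grab_frame(n); r.append([ (s,ce) for s,ce in blobs(I,(105,120,50),(130,255,255),60)]+[("orange",x[1]) for x in blobs(I,(8,120,100),(25,255,255),40)])
    return r
for _ in range(2):
    for x in look(): print(x)
    for _ in range(8): optics.grab_frame("wrist")
a=optics.calibration("scene");b=optics.calibration("side"); print(proj(a,(.619,-.148,.207)),proj(b,(.619,-.148,.207)), proj(optics.calibration("wrist"),(.619,-.148,.207)))
E
```

```text
t 20.3 q [-0.31 -0.35  0.58  2.15 -0.13  0.65  2.08] pos [ 0.5341 -0.1581  0.3026] z [ 0.637  0.077 -0.767] y [-0.121  0.993 -0.001] F [ 0.23 -0.11 -0.97]
d cm [ 8.3   0.99 -8.53] rot [ 0.08 -0.11  0.02] approach dir [ 0.638  0.078 -0.766]
[([210, 128, 12, 21, 190], [215.4, 138.0]), ([240, 360, 16, 19, 247], [247.5, 368.9]), ('orange', [282.8, 4.6]), ('orange', [459.6, 11.5]), ('orange', [409.0, 23.3]), ('orange', [67.8, 54.1]), ('orange', [217.9, 51.1]), ('orange', [230.7, 164.7])]
[([297, 140, 7, 18, 109], [299.7, 148.2]), ([148, 282, 14, 15, 148], [153.9, 288.7]), ('orange', [478.1, 102.7]), ('orange', [486.4, 116.2]), ('orange', [394.4, 122.1]), ('orange', [495.7, 131.5]), ('orange', [311.0, 181.0])]
[([262, 187, 33, 71, 2080], [278.4, 223.5]), ('orange', [235.9, 72.9]), ('orange', [250.6, 72.9]), ('orange', [245.2, 96.0]), ('orange', [311.0, 104.7])]
[([210, 128, 12, 21, 190], [215.4, 138.0]), ([240, 360, 16, 19, 248], [247.5, 368.8]), ('orange', [282.9, 4.6]), ('orange', [459.7, 11.3]), ('orange', [409.0, 23.4]), ('orange', [67.5, 54.2]), ('orange', [217.9, 51.1]), ('orange', [230.7, 164.7])]
[([297, 140, 7, 18, 108], [299.6, 148.2]), ([148, 282, 14, 15, 149], [153.9, 288.6]), ('orange', [478.1, 102.7]), ('orange', [486.3, 116.2]), ('orange', [394.4, 122.1]), ('orange', [495.5, 131.4]), ('orange', [311.2, 180.8])]
[([263, 187, 33, 71, 2071], [278.7, 223.0]), ('orange', [236.2, 73.0]), ('orange', [250.9, 72.7]), ('orange', [245.6, 95.7]), ('orange', [311.3, 104.3])]
[215.75793848 140.76804063] [299.80029409 152.0551111 ] [278.62611504 213.45403285]
```

```bash
python3 -c "
from bench import order
print(order.close_job())"
```

```text
the job is handed in; nothing more can be done
None
```

The basket hangs at rest on the dryer's hook with its bail bar in the dips of both prongs. The three parts were in it at the last picture before release, the arm is clear, and the job is handed in; the judge returned no verdict.

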